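# Serve the big biscuit onto the empty saucer with the spatula

### The job

Take the offset spatula out of its wooden rest and serve the big thin biscuit from the baking sheet onto the empty red saucer, never touching it with the gripper: work the blade in under it, with the turned-up edge of the sheet as a stop, carry it across lying flat on the blade and let it slide off from just above, so that it lies flat in the middle of the saucer. The biscuit is brittle: do not squash it or let it drop. Leave the saucer and everything else where they stand, and at the end lay the spatula down flat, blade down, on the counter or the baking sheet, clear of the saucers.

Things in the scene. Friction and masses are not known exactly. Their poses are not given: they have to be found in the camera images.
- cookie: The big biscuit: thin round almond crisp, 90 mm across, 6 mm thick, 60 g give or take a third, rigid. Underside 85 mm across; lower rim bevelled (rises 2 mm over 2.5 mm), upright to 3 mm, then bevelled to the flat top. Friction on sheet, blade and saucer about 0.35. Lies on the baking sheet, its centre 60 to 120 mm short (in y) of the turned-up edge. Origin: centre of the underside, z up.
- small_cookie: A small thick cookie, 62 mm across, 19 mm high, loose on the baking sheet about 120 mm to one side (+x or -x) of the biscuit. Bystander. Origin: centre of the underside, at the height of the sheet's top like the biscuit's. The sheet: aluminium, fixed on a board, 250 mm (x) by 300 mm (y), top 18 to 36 mm above the counter, sides within 0.12 rad of the world's x and y.
- spatula: Offset spatula, 125 g, loose, standing nose down in its rest. Frame: x to the blade's front edge, z up from the blade, origin on its underside. Steel blade x -55 to +50 mm, 80 mm wide, 1.6 mm thick, square edges. Neck 20 mm wide, from x -49, z 2 to x -87, z 45 mm. Straight black handle parallel to the blade, x -83 to -193 mm, 18 mm wide (flat sides), 16 mm high, centred at z 45 mm.
- rest: Sloped wooden rest, fixed, base 150 by 110 mm, 140 mm high. The blade lies on its board, which slopes at 60 degrees to the level (nose down, heading along the rest's +x; handle up and back to -x), between cheeks 10 mm high and on a 10 mm foot ledge. Lift the spatula straight off the board or up along it. Origin: centre of the base on the counter; yaw within 0.4 rad.
- spatula_grip (a point): Point on the centre line of the handle at spatula x -120, z 45 mm: a good place to pinch across the 18 mm width; about 195 mm above the counter at the start, with free space around it.
- spatula_tip (a point): Middle of the blade's front edge, on its underside (spatula x 50, y 0, z 0 mm).
- saucer: The empty red ceramic saucer, loose, 240 g, 148 mm across, rim 16 mm high. Flat inner floor about 96 mm across, 5 mm above the counter, then rising to the rim. Origin: centre of the underside. It stands past the turned-up edge of the sheet: that edge runs along the sheet's whole +y side, an upright lip 3 mm thick, 14 mm above the sheet; the other three edges are plain.
- glass_saucer: An identical red saucer that carries a tea glass. Bystander. Origin: centre of the underside.
- tea_glass: Tulip-shaped tea glass, 88 mm high, 54 mm across, standing in the other saucer. Bystander. Origin: centre of the underside.
- sugar_bowl: Closed white porcelain sugar bowl with lid knob and two small handles, 100 mm across the body, 98 mm high. Bystander. Origin: centre of the underside.
Things that resemble listed ones, but are neither listed nor needed, are in the scene too. Leave any black or green look-alike of the saucer alone. There is more than one size of the cookie; the job needs the larger.

How it is judged:
On the way:
1. the big biscuit has been lifted clear of the baking sheet, lying on the spatula's blade (height (world z) of cookie above 0.06 m and angle between cookie's own z axis and vertical below 0.4 rad and x of cookie in the frame of spatula between -0.06 and 0.05 m and contact force between cookie and spatula above 0.1 N), for 0.3 s.
At the end, for the whole second after the job is handed in: The big biscuit rests face up in the empty saucer, within 25 mm of its centre, tilted under 0.2 rad; the saucer is within 30 mm of its start; the spatula lies at rest, blade down, on counter or sheet (tilt under 0.4 rad, grip point under 110 mm high), touching neither biscuit nor saucers (horizontal distance between cookie and saucer below 0.025 m and height (world z) of cookie between 0.002 and 0.02 m and angle between cookie's own z axis and vertical below 0.2 rad and linear speed of each of cookie, spatula below 0.02 m/s and distance of saucer from where it was at the start of the episode below 0.03 m and angle between saucer's own z axis and vertical below 0.06 rad and contact force between cookie and saucer above 0.1 N and contact force between spatula and cookie below 0.02 N and contact force between spatula and saucer below 0.02 N and contact force between spatula and glass_saucer below 0.02 N and height (world z) of spatula_grip below 0.11 m and angle between spatula's own z axis and vertical below 0.4 rad).
It fails at once if the gripper or arm touched the big biscuit (contact force between any of the fingers, the arm and cookie above 0.3 N).
It fails at once if the big biscuit was squashed or knocked: more than 20 N on it (contact force between anything else and cookie above 20 N).
It fails at once if the big biscuit was dropped or flung (faster than 1 m/s) (linear speed of cookie above 1 m/s).
It fails at once if the small cookie, the other saucer, its tea glass or the sugar bowl was moved by more than 20 mm (distance of any of small_cookie, glass_saucer, tea_glass, sugar_bowl from where it was at the start of the episode above 0.02 m).
It also fails if it takes over 62 s, if anything falls off the work surface, if the arm or the gripper's body presses on something with over 40 N, if the wrist force passes 120 N, or if a joint passes its speed limit or range.

### The arm

A 6-joint arm with a two-finger parallel gripper is mounted at the origin on the work surface. World frame = base frame: x ahead of the robot, y to its left, z up, the work surface at z = 0. Lengths are in m, angles in rad, forces in N, time in s.
With the tool pointing down it reaches from about 0.35 to 0.85 m from the base axis. Payload 8.1 kg.
Tool frame: the origin (TCP) lies at the centre of the arm's flange, where the gripper is bolted on; the fingertips stand 186 mm ahead of it and the grasp point (between the pads) lies 167 mm ahead of it; z points along the fingers, y is the line along which they close (so a half turn about z gives the same grasp; the last joint's range is limited). The gripper opens to 93 mm and grips with 3 to 60 N. Pads are 15 mm wide; open, the fingers measure 128 mm over their backs; the gripper's body (75 mm by 188 mm) begins 65 mm behind the grasp point.
Start: joints at [1.018, 0.13, 1.488, -0, 1.523, -0.085], TCP at [0.271, 0.536, 0.405] pointing down, gripper open.
Joint ranges: [-2.96, 2.96], [-0.89, 2.26], [0.02, 2.5], [-1.34, 4.48], [0, 2.73], [-2.66, 2.66]. Speed limits (rad/s): [2.39, 2.39, 2.79, 3.14, 3.14, 3.14].

### API

Orientations are given as a rotation vector (axis times angle).
In Python, from plant import read_state, read_camera, camera_params, robot gives the robot as it stands.
- The arm moves only by the tool carry_out, never from a script. Its argument "targets" is a list of rows, each an object of numbers: "hand": the opening in per cent of the stroke, from 0 (shut) to 100 (fully open); "x", "y", "z": the shift along the tool's x, y, z in m; "ax", "ay", "az": the turn, a rotation vector about the tool's x, y, z in rad. In form: [{"hand": .., "x": .., "y": .., "z": .., "ax": .., "ay": .., "az": ..}, ...]. A call has 1 to 8 rows; each row is the pose to reach, as a shift and turn from the pose commanded when the call began, along the tool's axes at that moment; what a row does not reach only later rows make up. A row lasts 1/8 s, in which the tool goes at most 62.5 mm and 10.7 degrees, less where a joint would pass 70% of its speed; a pose out of reach is approached as far as the arm can. A call with a gripper value outside its range is refused whole. The fingers move at their own pace and stop on an object; "newtons" is the grip in N (left out, the last holds). Time passes only in rows, so rows that repeat a pose let the fingers close. It gives the time, the measured TCP pose, the force, the opening and the grip force at its end, in the units of the state.
- read_state(): the state, without advancing time (a new reading comes with each control period).
- read_camera(name): name is "scene" or "top" or "wrist"; returns (picture, depth): 384x512x3 uint8, blue, green, red; 384x512 float32, m along the optical axis (not along the pixel's ray), 0 where there is no reading.
- camera_params(name): a dict with "fx", "fy", "cx", "cy" (pixels), "position" and "rotation" of the camera in the world. Camera axes: x right, y up, looking along -z (the intrinsics and any distortion apply to the point x, -y, -z); pixel columns grow to the right and rows downward; lengths in m; the calibration is good to about 2 mm. The wrist camera is an equidistant fisheye: a pixel r from the principal point sees the ray r / f radians off the axis. A picture is of the moment at which its call begins: read the wrist's pose just before it. camera_params takes no time and is no camera call; for the wrist camera it gives the pose at the moment of the call.
- robot.close_job(): hands the job in; it is judged then, once.
The state is a dict: "t": time; "q": joint angles; "dq": joint speeds; "joint_torque": joint torques, N m; "tool_pos": TCP position; "orientation": TCP orientation; "force": force on the tool from outside, world axes, zero at the start; "wrist_torque": the same for the moment, N m; "opening": finger opening in m; "gripper_force": force on a finger pad.
Only numpy, scipy, OpenCV 4.12 (cv2) and the standard library are available. Lean on these libraries where they do the work, as an engineer would, in place of code of your own. Each camera call takes 0.05 s, during which the arm holds its last target. There are 200 camera calls.

## Working session

There is one attempt and no reset: what is moved stays moved. The work goes in short steps, Python scripts to look and compute and a tool call to move; the robot and the scene stay as the last step left them, time stands still between calls to the robot, and variables do not carry over. Pictures are saved under pics/ and viewed, at most 12 in all, crops included, and the job is handed in when it is done.

Besides the shell and the picture viewer there is one more tool, called after ">>>" as name([rows], argument=value, ...), one row to a line, values as JSON. carry_out: Moves the arm, as the interface text tells. Its arguments: {"type":"object","properties":{"targets":{"type":"array","items":{"type":"object","properties":{"hand":{"type":"number"},"x":{"type":"number"},"y":{"type":"number"},"z":{"type":"number"},"ax":{"type":"number"},"ay":{"type":"number"},"az":{"type":"number"}}}},"newtons":{"type":"number"}},"required":["targets"]}

```bash
mkdir -p pics; ls
cat > h.py <<'E'
import numpy as np, cv2
from scipy.spatial.transform import Rotation as R
from plant import read_state, read_camera, camera_params, robot
def cam(n):
    p=camera_params(n); im,d=read_camera(n); return p,im,d
def RM(p):
    r=np.array(p['rotation'],float)
    if r.shape==(3,3): return r
    return (R.from_rotvec(r) if r.size==3 else R.from_quat(r)).as_matrix()
def cloud(p,d):
    v,u=np.mgrid[:d.shape[0],:d.shape[1]]
    X=np.stack([(u-p['cx'])/p['fx']*d,-(v-p['cy'])/p['fy']*d,-d],-1)
    return X@RM(p).T+np.array(p['position'])
E
python3 - <<'E'
from h import *
import pickle
out={}
for n in ['scene','top']:
    p,im,d=cam(n); out[n]=(p,im,d); print(p)
    cv2.imwrite(f'pics/{n}0.png',im)
pickle.dump(out,open('c0.pkl','wb'))
print(camera_params('wrist')); print(read_state())
E
```

```text
pics
{'fx': 444.6433005991517, 'fy': 444.6433005991517, 'cx': 258.96137029389996, 'cy': 195.14850254226167, 'position': array([ 0.97138097, -0.98723685,  1.35268498]), 'rotation': array([0.74848748, 0.20382915, 0.47061494])}
{'fx': 433.99787804272427, 'fy': 433.99787804272427, 'cx': 260.57827279291877, 'cy': 192.90004080038102, 'position': array([0.26975086, 0.02467574, 1.38702392]), 'rotation': array([ 0.07500983, -0.06446898, -1.55813407])}
{'fx': 297.3186396354542, 'fy': 297.3186396354542, 'cx': 252.70209025123896, 'cy': 188.846609435433, 'position': array([0.19897053, 0.57231762, 0.38473469]), 'rotation': array([-0.26358645, -0.15992394,  1.09518325])}
{'t': 0.1, 'q': array([ 1.01759722e+00,  1.31074482e-01,  1.48914418e+00,  4.21718883e-08,
        1.52300395e+00, -8.54169818e-02]), 'dq': array([ 8.86126222e-06, -2.17630857e-03, -6.61187815e-04,  1.10848661e-03,
       -1.55959334e-04, -6.06192857e-05]), 'joint_torque': array([ 1.15266317e-03, -5.61348581e+01, -4.93087184e+01,  7.69998855e-02,
        2.92705680e-02, -8.09930657e-05]), 'tool_pos': array([0.27042816, 0.5353767 , 0.40381316]), 'orientation': array([-7.27990487e-01, -3.05555453e+00,  2.43049889e-03]), 'force': array([ 0.49683426, -0.09561929, -0.9845024 ]), 'wrist_torque': array([-0.02251324,  0.02879552,  0.04484552]), 'gripper_force': 0.0, 'opening': 0.09300158557467407}
```

View pics/scene0.png

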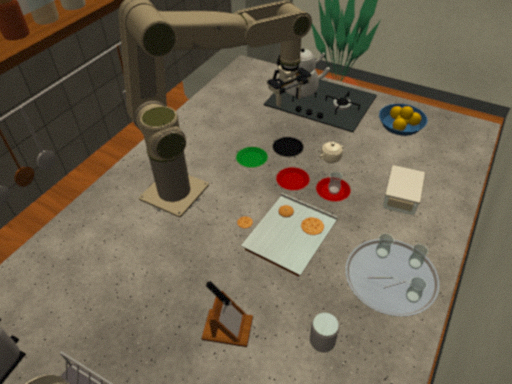

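View pics/top0.png

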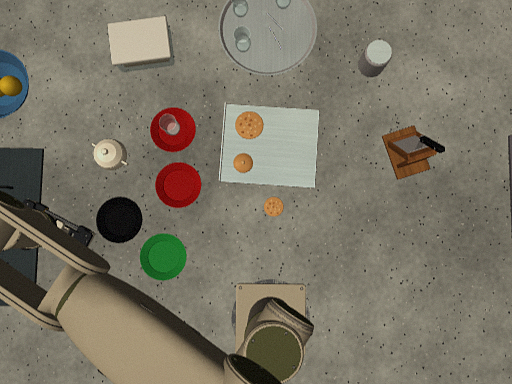

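The top view shows:
- Biscuit candidates: A (249,125), large, on the sheet. B (243,163), small and thick, on the sheet. C (274,207), thin and small, on the counter. A fits: it is the largest, and it lies on the sheet short of the lip.
- Red saucers: (178,185) is empty, so it is the target. (172,129) carries the glass. The black and green ones are look-alikes.
- The rest is at (407,150), with the handle up toward the right (-y).

Next I'll measure from depth and confirm in a crop.

Run:
```python
from h import *
import pickle
o=pickle.load(open('c0.pkl','rb'))
p,im,d=o['top']; C=cloud(p,d); hsv=cv2.cvtColor(im,cv2.COLOR_BGR2HSV)
print('counter z',np.median(C[200:300,330:500,2]), np.median(C[230:260,200:260,2]))
def mask(box,f):
    m=np.zeros(d.shape,bool);x0,y0,x1,y1=box;m[y0:y1,x0:x1]=f[y0:y1,x0:x1];return m&(d>0)
H,S,V=[hsv[...,i].astype(int) for i in range(3)]
red=((H<6)|(H>172))&(S>170); org=(H>6)&(H<25)&(S>110)
for n,b,f in [('cookie',(230,105,268,143),org),('small',(230,148,256,178),org),('saucer',(150,158,205,212),red),('gsaucer',(145,100,200,156),red),
   ('sugar',(88,130,130,172),(V>120)&(S<90))]:
    m=mask(b,f); P=C[m]; vv,uu=np.nonzero(m)
    c,r=cv2.minEnclosingCircle(P[:,:2].astype(np.float32))
    print(n,m.sum(),'pix',uu.mean().round(1),vv.mean().round(1),'mean',P.mean(0).round(4),'circ',np.round(c,4),round(r,4),'zmed/max',np.median(P[:,2]).round(4),np.percentile(P[:,2],98).round(4))
# sheet
sh=C[100:190,218:322].reshape(-1,3); s=(sh[:,2]>.012)&(sh[:,2]<.06); 
m=mask((212,95,326,195),(C[...,2]>.012)&(S<60)); P=C[m]
rect=cv2.minAreaRect(P[:,:2].astype(np.float32)); print('sheet z',np.median(P[:,2]),rect, np.round(cv2.boxPoints(rect),4).tolist())
hi=m&(C[...,2]>np.median(P[:,2])+.008); Q=C[hi];print('lip',len(Q),Q.mean(0), np.polyfit(Q[:,0],Q[:,1],1) if len(Q)>5 else '')
# handle
m=mask((410,125,455,165),(V<70)&(C[...,2]>.1)); P=C[m]; print('handle',len(P),P.mean(0)); u,s_,vt=np.linalg.svd(P-P.mean(0));print(vt[0],s_)
t=(P-P.mean(0))@vt[0];print(P[t.argmin()],P[t.argmax()])
a=cv2.resize(im[95:215,140:340],None,fx=4,fy=4,interpolation=cv2.INTER_CUBIC);cv2.imwrite('pics/crop1.png',a)
a=cv2.resize(im[110:190,370:460],None,fx=4,fy=4,interpolation=cv2.INTER_CUBIC)
p2,im2,d2=o['scene'];b=cv2.resize(im2[275:355,190:270],None,fx=4,fy=4,interpolation=cv2.INTER_CUBIC);cv2.imwrite('pics/crop2.png',np.hstack([a,b]))
C2=cloud(p2,d2);V2=im2.max(2)
m2=np.zeros(d2.shape,bool);m2[275:315,200:240]=(V2[275:315,200:240]<60)&(C2[275:315,200:240,2]>.1);P=C2[m2];print('handle scene',len(P),P.mean(0));u,s_,vt=np.linalg.svd(P-P.mean(0));print(vt[0],s_)
t=(P-P.mean(0))@vt[0];print(P[t.argmin()],P[t.argmax()])
```

```text
counter z -0.0003388824576171512 -0.00013386301097173536
cookie 603 pix 248.8 124.8 mean [0.6053 0.0741 0.0406] circ [0.6061 0.0738] 0.0446 zmed/max 0.0406 0.0465
small 288 pix 242.7 162.7 mean [0.4827 0.0912 0.0507] circ [0.4838 0.0915] 0.0304 zmed/max 0.0512 0.0578
saucer 1615 pix 177.9 184.6 mean [0.4165 0.2996 0.0083] circ [0.4138 0.2991] 0.0745 zmed/max 0.008 0.0187
gsaucer 1224 pix 173.3 130.8 mean [0.591  0.3191 0.0095] circ [0.5946 0.323 ] 0.0745 zmed/max 0.009 0.0195
sugar 1343 pix 108.3 148.4 mean [0.5263 0.5173 0.0368] circ [0.5264 0.5303] 0.0975 zmed/max 0.0485 0.085
sheet z 0.03495442603025811 ((0.5440534353256226, 0.009909301996231079), (0.30269089341163635, 0.25104737281799316), 86.73516082763672) [[0.4101000130176544, -0.1340000033378601], [0.6607999801635742, -0.14830000698566437], [0.6779999732971191, 0.15389999747276306], [0.42739999294281006, 0.16820000112056732]]
lip 169 [0.54748259 0.1452828  0.05039873] [0.08646937 0.09794233]
handle 211 [ 0.5134852  -0.43128756  0.21189991]
[-0.29710627 -0.06792386  0.95242544] [0.58445702 0.18718646 0.13105326]
[ 0.5319574  -0.4561786   0.11143346] [ 0.4962405  -0.44390679  0.2616063 ]
handle scene 189 [ 0.52319587 -0.4436336   0.2269365 ]
[ 0.31285336 -0.4059735   0.85866658] [1.91300893 0.33498776 0.07144593]
[ 0.51330874 -0.38733684  0.11142322] [ 0.97138097 -0.98723685  1.35268498]
```

View pics/crop1.png

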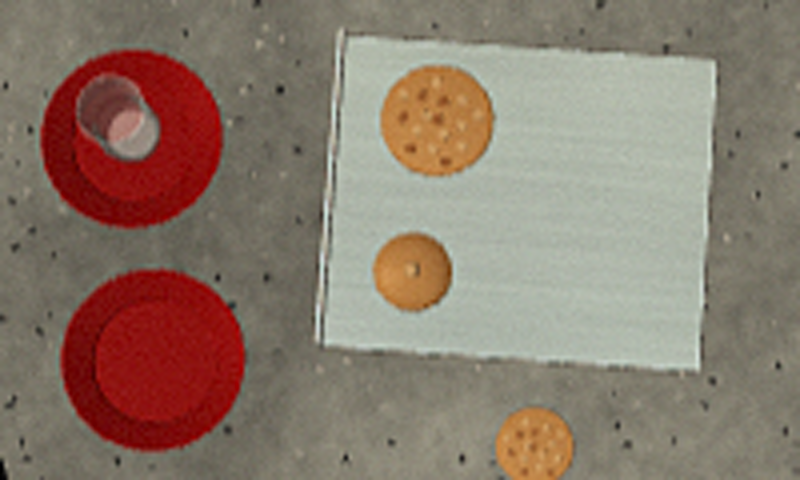

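View pics/crop2.png

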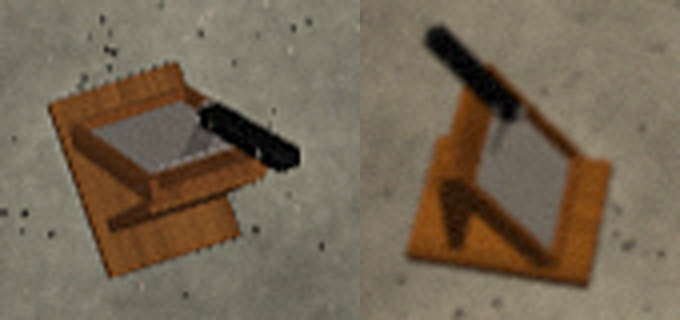

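The crops confirm the choices: the biscuit is the big speckled disc at crop (437,120), and the empty saucer is at crop (155,360). The rest's long side, and so its heading, runs roughly along +x with a yaw of about +0.3. I'll refine the spatula pose and the lip line, then move.

```bash
cat >> h.py <<'E'
def toolpose(): 
    s=read_state(); return np.array(s['tool_pos']),R.from_rotvec(s['orientation']).as_matrix()
def spat(psi,p):  # heading psi, nose-down pitch p -> columns x_s,y_s,z_s
    return (R.from_euler('z',psi)*R.from_euler('y',p)).as_matrix()
def toolR(Rs,a):
    x,y,z=Rs.T; return np.stack([np.cos(a)*x+np.sin(a)*z,-y,np.sin(a)*x-np.cos(a)*z],1)
E
python3 - <<'E'
from h import *
import pickle
o=pickle.load(open('c0.pkl','rb'))
for n,bb,hb in [('top',(392,132,428,156),(418,132,450,156)),('scene',(224,302,246,336),(204,278,232,306))]:
    p,im,d=o[n];C=cloud(p,d);hsv=cv2.cvtColor(im,cv2.COLOR_BGR2HSV).astype(int);S,V=hsv[...,1],hsv[...,2]
    def sel(b,f):
        m=np.zeros(d.shape,bool);m[b[1]:b[3],b[0]:b[2]]=f[b[1]:b[3],b[0]:b[2]];return C[m&(d>0)]
    B=sel(bb,(S<70)&(V>70)&(C[...,2]>.015)&(C[...,2]<.14));c=np.median(B,0)
    for _ in range(5):
        u,s,vt=np.linalg.svd(B-B.mean(0),full_matrices=False);nn=vt[2]*np.sign(vt[2][2]);B=B[abs((B-B.mean(0))@nn)<.004]
    print(n,'blade',len(B),B.mean(0).round(4),'n',nn.round(3),'yaw',np.arctan2(nn[1],nn[0]).round(3),'slope',np.degrees(np.arccos(nn[2])).round(1))
    Hh=sel(hb,(V<60)&(C[...,2]>.13)&(C[...,2]<.3))
    for _ in range(4):
        m0=np.median(Hh,0);u,s,vt=np.linalg.svd(Hh-Hh.mean(0),full_matrices=False);r=(Hh-Hh.mean(0));r=r-np.outer(r@vt[0],vt[0]);Hh=Hh[np.linalg.norm(r,axis=1)<.02]
    v=vt[0]*np.sign(vt[0][2]);t=(Hh-Hh.mean(0))@v
    print('  handle',len(Hh),Hh.mean(0).round(4),v.round(3),'yaw',np.arctan2(-v[1],-v[0]).round(3),'ends',(Hh.mean(0)+v*t.min()).round(4),(Hh.mean(0)+v*t.max()).round(4))
p,im,d=o['top'];Rm=RM(p)
def px(u,v,z):
    r=Rm@np.array([(u-p['cx'])/p['fx'],-(v-p['cy'])/p['fy'],-1]);P=np.array(p['position']);return P+r*(z-P[2])/r[2]
a,b=px(225.75,105,.049),px(220.25,180.75,.049);print('lip',a,b,'yaw',np.arctan2(b[1]-a[1],b[0]-a[0])-np.pi)
a,b=px(140+716/4,95+62/4,.035),px(140+700/4,95+369/4,.035);print('near edge',a,b,np.arctan2(b[1]-a[1],b[0]-a[0])+0)
# rest base corners
print([px(370+x/4,110+y/4,.012).round(4)[:2].tolist() for x,y in [(50,103),(180,62),(240,235),(110,275)]])
E
```

```text
top blade 271 [ 0.5438 -0.4188  0.0707] n [0.82  0.286 0.495] yaw 0.336 slope 60.3
  handle 189 [ 0.5132 -0.4303  0.2212] [-0.477 -0.197  0.856] yaw 0.392 ends [ 0.5431 -0.418   0.1676] [ 0.4912 -0.4394  0.2608]
scene blade 342 [ 0.5457 -0.4226  0.0624] n [0.822 0.29  0.49 ] yaw 0.34 slope 60.6
  handle 186 [ 0.5184 -0.4381  0.2155] [-0.472 -0.155  0.868] yaw 0.318 ends [ 0.5461 -0.429   0.1645] [ 0.4932 -0.4464  0.2619]
lip [0.66608848 0.1475086  0.049     ] [0.42547856 0.16003736 0.049     ] yaw -0.05202385420980615
near edge [ 0.65531872 -0.14811892  0.035     ] [ 0.40992949 -0.13558031  0.035     ] 3.090540232901847
[[0.5811, -0.3549], [0.6157, -0.4597], [0.4757, -0.5047], [0.4425, -0.4007]]
```

```bash
cat >> h.py <<'E'
A=np.radians(35)
def rel(pos,Rt):
    p,Rc=toolpose(); d=Rc.T@(np.array(pos)-p); w=R.from_matrix(Rc.T@Rt).as_rotvec()
    print('x y z',d.round(4),'ax ay az',w.round(4),'| goal',np.round(pos,4),'| rows>=',max(np.linalg.norm(d)/.0625,np.degrees(np.linalg.norm(w))/10.7).round(1))
    return d,w
E
python3 - <<'E'
from h import *
Rt=toolR(spat(.33,np.radians(60)),A); g=np.array([.522,-.431,.195]); tz=Rt[:,2]
rel(g-.25*tz,Rt); rel(g-.167*tz,Rt)
E
```

```text
x y z [-0.7341 -0.6735 -0.0168] ax ay az [ 0.5085 -0.2129  2.2982] | goal [ 0.622  -0.3968  0.4216] | rows>= 15.9
x y z [-0.7096 -0.6985  0.0585] ax ay az [ 0.5085 -0.2129  2.2982] | goal [ 0.5888 -0.4081  0.3464] | rows>= 16.0
```

>>> carry_out([
  {"hand":100,"x":-0.734,"y":-0.6735,"z":-0.017,"ax":0.5085,"ay":-0.213,"az":2.298},
  {"hand":100,"x":-0.734,"y":-0.6735,"z":-0.017,"ax":0.5085,"ay":-0.213,"az":2.298},
  {"hand":100,"x":-0.734,"y":-0.6735,"z":-0.017,"ax":0.5085,"ay":-0.213,"az":2.298},
  {"hand":100,"x":-0.734,"y":-0.6735,"z":-0.017,"ax":0.5085,"ay":-0.213,"az":2.298},
  {"hand":100,"x":-0.734,"y":-0.6735,"z":-0.017,"ax":0.5085,"ay":-0.213,"az":2.298},
  {"hand":100,"x":-0.734,"y":-0.6735,"z":-0.017,"ax":0.5085,"ay":-0.213,"az":2.298},
  {"hand":100,"x":-0.734,"y":-0.6735,"z":-0.017,"ax":0.5085,"ay":-0.213,"az":2.298},
  {"hand":100,"x":-0.734,"y":-0.6735,"z":-0.017,"ax":0.5085,"ay":-0.213,"az":2.298},
])

```text
t: 1.1
tool_pos: [0.4471, 0.0658, 0.4132]
orientation: [2.522, 1.718, -0.486]
force: [1.1, 0.9, 0.6]
opening: 0.093
gripper_force: 0.0
```

Run:
```python
from h import *
Rt=toolR(spat(.33,np.radians(60)),A); g=np.array([.522,-.431,.195]); tz=Rt[:,2]
print(read_state()['q']);print(toolpose()[0])
rel(g-.25*tz,Rt)
```

```text
[ 0.11325983 -0.13568496  1.7561784  -0.19514816  1.77595391  0.47299271]
[0.4470889  0.06582252 0.413168  ]
x y z [-0.3599  0.3352  0.0525] ax ay az [ 0.1841 -0.0789  0.8341] | goal [ 0.622  -0.3968  0.4216] | rows>= 7.9
```

>>> carry_out([
  {"hand":100,"x":-0.36,"y":0.335,"z":0.0525,"ax":0.184,"ay":-0.079,"az":0.834},
  {"hand":100,"x":-0.36,"y":0.335,"z":0.0525,"ax":0.184,"ay":-0.079,"az":0.834},
  {"hand":100,"x":-0.36,"y":0.335,"z":0.0525,"ax":0.184,"ay":-0.079,"az":0.834},
  {"hand":100,"x":-0.36,"y":0.335,"z":0.0525,"ax":0.184,"ay":-0.079,"az":0.834},
  {"hand":100,"x":-0.36,"y":0.335,"z":0.0525,"ax":0.184,"ay":-0.079,"az":0.834},
  {"hand":100,"x":-0.36,"y":0.335,"z":0.0525,"ax":0.184,"ay":-0.079,"az":0.834},
  {"hand":100,"x":-0.36,"y":0.335,"z":0.0525,"ax":0.184,"ay":-0.079,"az":0.834},
  {"hand":100,"x":-0.36,"y":0.335,"z":0.0525,"ax":0.184,"ay":-0.079,"az":0.834},
])

```text
t: 2.1
tool_pos: [0.6245, -0.3959, 0.4204]
orientation: [2.958, 0.502, -0.656]
force: [1.2, 0.9, 0.9]
opening: 0.0929
gripper_force: 0.0
```

Run:
```python
from h import *
p,im,d=cam('wrist');cv2.imwrite('pics/w1.png',im)
Rt=toolR(spat(.33,np.radians(60)),A); g=np.array([.522,-.431,.195]); tz=Rt[:,2]
s=read_state();print(s['q'],s['dq'].round(3));print(toolpose()[0])
rel(g-.25*tz,Rt);rel(g-.167*tz,Rt)
```

```text
[-0.55629083  0.70042847  0.77975186 -0.35903012  1.92944187  0.60017156] [ 0.019 -0.082  0.212  0.025 -0.043  0.092]
[ 0.62467138 -0.40226324  0.41588594]
x y z [-0.0031 -0.0061 -0.0048] ax ay az [-0.0013  0.0035  0.0031] | goal [ 0.622  -0.3968  0.4216] | rows>= 0.1
x y z [-0.0028 -0.006   0.0782] ax ay az [-0.0013  0.0035  0.0031] | goal [ 0.5888 -0.4081  0.3464] | rows>= 1.3
```

View pics/w1.png

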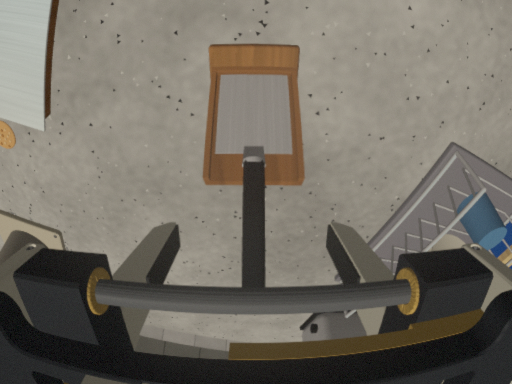

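The wrist view shows the handle at column 254, centred between the fingers (about 170 and 340) and aligned with the tool. I'll advance, close and hold.

>>> carry_out([
  {"hand":100,"x":-0.002,"y":-0.003,"z":0.03},
  {"hand":100,"x":-0.002,"y":-0.003,"z":0.06},
  {"hand":100,"x":-0.002,"y":-0.003,"z":0.08},
  {"hand":100,"x":-0.002,"y":-0.003,"z":0.08},
  {"hand":100,"x":-0.002,"y":-0.003,"z":0.08},
])

```text
schema error: expected keys hand, x, y, z, ax, ay, az
```

Run:
```python
from h import *
Rt=toolR(spat(.33,np.radians(60)),A); g=np.array([.522,-.431,.195]); tz=Rt[:,2]
rel(g-.167*tz,Rt)
```

```text
x y z [-0.0028 -0.006   0.0782] ax ay az [-0.0013  0.0035  0.0031] | goal [ 0.5888 -0.4081  0.3464] | rows>= 1.3
```

>>> carry_out([
  {"hand":100,"x":-0.002,"y":-0.003,"z":0.03,"ax":0,"ay":0,"az":0},
  {"hand":100,"x":-0.002,"y":-0.003,"z":0.06,"ax":0,"ay":0,"az":0},
  {"hand":100,"x":-0.002,"y":-0.003,"z":0.08,"ax":0,"ay":0,"az":0},
  {"hand":100,"x":-0.002,"y":-0.003,"z":0.08,"ax":0,"ay":0,"az":0},
  {"hand":100,"x":-0.002,"y":-0.003,"z":0.08,"ax":0,"ay":0,"az":0},
])

```text
t: 2.78
tool_pos: [0.59, -0.4025, 0.3503]
orientation: [2.957, 0.502, -0.654]
force: [0.3, 0.6, 0.6]
opening: 0.0926
gripper_force: 0.0
```

Run:
```python
from h import *
Rt=toolR(spat(.33,np.radians(60)),A); g=np.array([.522,-.431,.195]); tz=Rt[:,2]
rel(g-.167*tz,Rt)
```

```text
x y z [-0.001   0.0049  0.0049] ax ay az [ 0.0021 -0.0009  0.0057] | goal [ 0.5888 -0.4081  0.3464] | rows>= 0.1
```

>>> carry_out([
  {"hand":100,"x":-0.001,"y":0.003,"z":0.005,"ax":0,"ay":0,"az":0.003},
  {"hand":60,"x":-0.001,"y":0.003,"z":0.005,"ax":0,"ay":0,"az":0.003},
  {"hand":35,"x":-0.001,"y":0.003,"z":0.005,"ax":0,"ay":0,"az":0.003},
  {"hand":10,"x":-0.001,"y":0.003,"z":0.005,"ax":0,"ay":0,"az":0.003},
  {"hand":10,"x":-0.001,"y":0.003,"z":0.005,"ax":0,"ay":0,"az":0.003},
  {"hand":5,"x":-0.001,"y":0.003,"z":0.005,"ax":0,"ay":0,"az":0.003},
  {"hand":5,"x":-0.001,"y":0.003,"z":0.005,"ax":0,"ay":0,"az":0.003},
], newtons=15)

```text
t: 3.65
tool_pos: [0.5878, -0.4065, 0.3454]
orientation: [2.958, 0.497, -0.655]
force: [0.9, -1.0, 0.1]
opening: 0.0376
gripper_force: 0.0
```

>>> carry_out([
  {"hand":5,"x":0,"y":0,"z":0,"ax":0,"ay":0,"az":0},
  {"hand":5,"x":0,"y":0,"z":0,"ax":0,"ay":0,"az":0},
  {"hand":5,"x":0,"y":0,"z":0,"ax":0,"ay":0,"az":0},
  {"hand":5,"x":0,"y":0,"z":0,"ax":0,"ay":0,"az":0},
  {"hand":5,"x":0,"y":0,"z":0,"ax":0,"ay":0,"az":0},
], newtons=50)

```text
t: 4.28
tool_pos: [0.5878, -0.4064, 0.3453]
orientation: [2.958, 0.497, -0.655]
force: [0.1, -0.6, -0.6]
opening: 0.0181
gripper_force: 49.9
```

>>> carry_out([
  {"hand":5,"x":0.006,"y":0,"z":-0.008,"ax":0,"ay":0,"az":0},
  {"hand":5,"x":0.014,"y":0,"z":-0.02,"ax":0,"ay":0,"az":0},
  {"hand":5,"x":0.023,"y":0,"z":-0.033,"ax":0,"ay":0,"az":0},
  {"hand":5,"x":0.029,"y":0,"z":-0.045,"ax":0,"ay":0,"az":0},
  {"hand":5,"x":0.03,"y":0,"z":-0.08,"ax":0,"ay":0,"az":0},
  {"hand":5,"x":0.03,"y":0,"z":-0.12,"ax":0,"ay":0,"az":0},
  {"hand":5,"x":0.03,"y":0,"z":-0.13,"ax":0,"ay":0,"az":0},
  {"hand":5,"x":0.03,"y":0,"z":-0.13,"ax":0,"ay":0,"az":0},
])

```text
t: 5.28
tool_pos: [0.6661, -0.379, 0.4519]
orientation: [2.956, 0.498, -0.652]
force: [-0.1, -0.5, -0.8]
opening: 0.0176
gripper_force: 49.9
```

```bash
cat >> h.py <<'E'
# desired spatula pose (origin pos o, heading psi, pitch p), with grip offset G in spatula frame and actual lean a
G=np.array([-.120,0,.045])
def spose(o,psi,p,a=None):
    a=A if a is None else a
    Rs=spat(psi,p); Rt=toolR(Rs,a); return rel(np.array(o)+Rs@G-.167*Rt[:,2],Rt)
E
python3 - <<'E'
from h import *
p,im,d=cam('wrist');cv2.imwrite('pics/w2.png',im)
print(read_state()['q'].round(2),toolpose()[0])
# sheet frame: lip normal heading
psi=np.pi/2-.054; h=np.array([np.cos(psi),np.sin(psi)])
lip=np.array([.5457,.1537]); c=np.array([.606,.0738])
print('h',h,'lip dist of cookie centre',(lip-c)@h)
tip=c-h*(.045+.03); o=np.array([*(tip-.05*h),.12]); print('o',o)
spose(o,psi,0)
E
```

```text
[-0.51  0.8   0.57 -0.36  2.04  0.61] [ 0.6657441  -0.37932275  0.45046081]
h [0.05397376 0.99854235] lip dist of cookie centre 0.07652891638782477
o [ 0.59925328 -0.05101779  0.12      ]
x y z [ 0.0293 -0.1323  0.1503] ax ay az [ 0.1083  0.9174 -1.2284] | goal [ 0.5876 -0.2665  0.3018] | rows>= 8.2
```

View pics/w2.png

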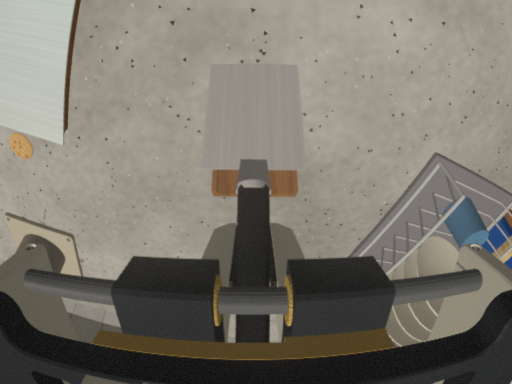

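Run:
```python
from h import *
psi=np.pi/2-.054
spose([.5993,-.06,.20],psi,0)
```

```text
x y z [-0.0071 -0.1237  0.079 ] ax ay az [ 0.1083  0.9174 -1.2284] | goal [ 0.5877 -0.2755  0.3818] | rows>= 8.2
```

>>> carry_out([
  {"hand":5,"x":0,"y":-0.02,"z":0.01,"ax":0.0135,"ay":0.115,"az":-0.153},
  {"hand":5,"x":0,"y":-0.04,"z":0.02,"ax":0.027,"ay":0.23,"az":-0.307},
  {"hand":5,"x":-0.002,"y":-0.06,"z":0.03,"ax":0.04,"ay":0.344,"az":-0.46},
  {"hand":5,"x":-0.004,"y":-0.08,"z":0.04,"ax":0.054,"ay":0.459,"az":-0.614},
  {"hand":5,"x":-0.006,"y":-0.1,"z":0.05,"ax":0.067,"ay":0.573,"az":-0.768},
  {"hand":5,"x":-0.007,"y":-0.11,"z":0.06,"ax":0.081,"ay":0.688,"az":-0.921},
  {"hand":5,"x":-0.007,"y":-0.124,"z":0.07,"ax":0.095,"ay":0.803,"az":-1.075},
  {"hand":5,"x":-0.007,"y":-0.124,"z":0.079,"ax":0.108,"ay":0.917,"az":-1.228},
])

```text
t: 6.32
tool_pos: [0.5863, -0.2746, 0.3808]
orientation: [-1.961, -1.809, -0.586]
force: [-0.3, -0.1, -2.0]
opening: 0.0176
gripper_force: 49.9
```

>>> carry_out([
  {"hand":5,"x":0,"y":0,"z":0,"ax":0,"ay":0,"az":0},
  {"hand":5,"x":0,"y":0,"z":0,"ax":0,"ay":0,"az":0},
  {"hand":5,"x":0,"y":0,"z":0,"ax":0,"ay":0,"az":0},
])

```text
t: 6.7
tool_pos: [0.5876, -0.2752, 0.3826]
orientation: [-1.971, -1.808, -0.58]
force: [0.2, -0.3, -0.5]
opening: 0.0178
gripper_force: 49.9
```

Run:
```python
from h import *
import pickle
psi=np.pi/2-.054
print(read_state()['q'].round(2))
spose([.5993,-.06,.20],psi,0)
o={n:cam(n) for n in ['top','scene']}; pickle.dump(o,open('c1.pkl','wb'))
a=o['top'][1][60:260,130:360]; b=o['scene'][1][150:350,190:360]
cv2.imwrite('pics/t2.png',np.hstack([cv2.resize(a,None,fx=2,fy=2),cv2.resize(b,None,fx=2,fy=2)]))
# blade cloud from top
p,im,d=o['top'];C=cloud(p,d); m=(abs(C[...,0]-.6)<.09)&(C[...,1]>-.11)&(C[...,1]<.03)&(C[...,2]>.15)&(C[...,2]<.25)
B=C[m]; print(len(B))
for _ in range(5):
    u,s,vt=np.linalg.svd(B-B.mean(0),full_matrices=False);n=vt[2]*np.sign(vt[2][2]);B=B[abs((B-B.mean(0))@n)<.004]
print(len(B),B.mean(0).round(4),n.round(4)); rect=cv2.minAreaRect(B[:,:2].astype(np.float32));print(rect,np.round(cv2.boxPoints(rect),4).tolist())
```

```text
[-0.65  0.41  1.25  0.49  1.8  -0.53]
x y z [-0.0006  0.0001  0.0005] ax ay az [ 0.0033  0.0243 -0.0312] | goal [ 0.5877 -0.2755  0.3818] | rows>= 0.2
961
883 [ 0.6031 -0.062   0.1993] [0.0228 0.0215 0.9995]
((0.6038147807121277, -0.06262236833572388), (0.09775123000144958, 0.08129888027906418), 85.0717544555664) [[0.5590999722480774, -0.10779999941587448], [0.6401000022888184, -0.11479999870061874], [0.6485000252723694, -0.017400000244379044], [0.5674999952316284, -0.010400000028312206]]
```

View pics/t2.png

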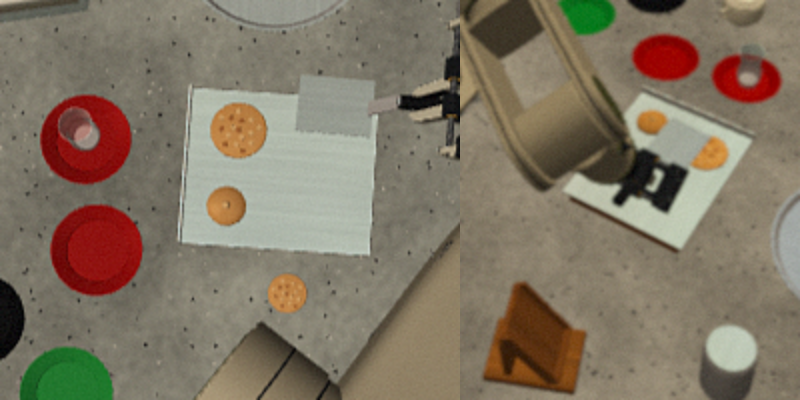

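```bash
cat >> h.py <<'E'
psi=np.pi/2-.054; hd=np.array([np.cos(psi),np.sin(psi),0])
def tip(t,p,ps=psi,a=None):
    return spose(np.array(t)-spat(ps,p)@[.05,0,0],ps,p,a)
def tipnow():  # assumed rigid grip
    P,Rc=toolpose(); x,y,z=Rc.T; a=A; xs=np.cos(a)*x+np.sin(a)*z; zs=np.sin(a)*x-np.cos(a)*z; ys=-y
    g=P+.167*z; t=g+.170*xs-.045*zs; print('tip',t.round(4),'head',np.arctan2(xs[1],xs[0]).round(4),'pitch',-xs[2].round(4),'roll',ys[2].round(4)); return t
E
python3 - <<'E'
from h import *
tipnow(); tip([.6015,-.010,.060],.05); tip([.6015,-.010,.041],.05)
E
```

```text
tip [ 0.606  -0.0144  0.1945] head 1.4904 pitch 0.0239 roll 0.0144
x y z [-0.0631  0.0012  0.1114] ax ay az [ 0.0024 -0.0263 -0.0303] | goal [ 0.5877 -0.266   0.2549] | rows>= 2.0
x y z [-0.0736  0.0015  0.1272] ax ay az [ 0.0024 -0.0263 -0.0303] | goal [ 0.5877 -0.266   0.2359] | rows>= 2.4
```

>>> carry_out([
  {"hand":5,"x":-0.02,"y":0,"z":0.035,"ax":0.0024,"ay":-0.026,"az":-0.03},
  {"hand":5,"x":-0.035,"y":0.001,"z":0.06,"ax":0.0024,"ay":-0.026,"az":-0.03},
  {"hand":5,"x":-0.05,"y":0.001,"z":0.09,"ax":0.0024,"ay":-0.026,"az":-0.03},
  {"hand":5,"x":-0.0631,"y":0.0002,"z":0.1114,"ax":0.0024,"ay":-0.026,"az":-0.03},
  {"hand":5,"x":-0.07,"y":0.0002,"z":0.122,"ax":0.0024,"ay":-0.026,"az":-0.03},
  {"hand":5,"x":-0.0736,"y":0.0002,"z":0.127,"ax":0.0024,"ay":-0.026,"az":-0.03},
  {"hand":5,"x":-0.0736,"y":0.0002,"z":0.127,"ax":0.0024,"ay":-0.026,"az":-0.03},
  {"hand":5,"x":-0.0736,"y":0.0002,"z":0.127,"ax":0.0024,"ay":-0.026,"az":-0.03},
])

```text
t: 7.8
tool_pos: [0.5865, -0.2664, 0.2367]
orientation: [-1.96, -1.857, -0.567]
force: [0.6, -0.7, -1.2]
opening: 0.018
gripper_force: 49.9
```

Run:
```python
from h import *
tipnow(); tip([.6005,-.010,.041],.05); tip([.6005,-.010,.034],.05);print(read_state()['force'],read_state()['wrist_torque'])
```

```text
tip [ 0.6006 -0.0102  0.0421] head 1.5168 pitch 0.0491 roll -0.0012
x y z [-0.0001  0.0001  0.0009] ax ay az [ 0.001  -0.0009  0.0007] | goal [ 0.5867 -0.266   0.2359] | rows>= 0.0
x y z [-0.0039  0.0001  0.0068] ax ay az [ 0.001  -0.0009  0.0007] | goal [ 0.5867 -0.266   0.2289] | rows>= 0.1
[ 0.6438706  -0.67546641 -1.20024585] [-0.52563724  0.08289987 -0.03962298]
```

>>> carry_out([
  {"hand":5,"x":-0.0011,"y":0,"z":0.0017,"ax":0,"ay":0,"az":0},
  {"hand":5,"x":-0.0022,"y":0,"z":0.0034,"ax":0,"ay":0,"az":0},
  {"hand":5,"x":-0.0027,"y":0,"z":0.0042,"ax":0,"ay":0,"az":0},
  {"hand":5,"x":-0.0027,"y":0,"z":0.0042,"ax":0,"ay":0,"az":0},
])

```text
t: 8.3
tool_pos: [0.586, -0.266, 0.2303]
orientation: [-1.959, -1.855, -0.566]
force: [-0.4, -0.6, -0.4]
opening: 0.0177
gripper_force: 49.9
```

Run:
```python
from h import *
tipnow(); print(read_state()['force'],read_state()['wrist_torque'])
```

```text
tip [ 0.5997 -0.0096  0.0359] head 1.517 pitch 0.0479 roll 0.0007
[-0.37110766 -0.59448581 -0.40860064] [-0.52433518  0.10241246  0.03762079]
```

>>> carry_out([
  {"hand":5,"x":-0.0005,"y":0,"z":0.0009,"ax":0,"ay":0,"az":0},
  {"hand":5,"x":-0.001,"y":0,"z":0.0017,"ax":0,"ay":0,"az":0},
  {"hand":5,"x":-0.001,"y":0,"z":0.0017,"ax":0,"ay":0,"az":0},
])

```text
t: 8.68
tool_pos: [0.586, -0.266, 0.2283]
orientation: [-1.959, -1.856, -0.566]
force: [0.3, 1.1, -1.1]
opening: 0.0175
gripper_force: 49.9
```

Run:
```python
from h import *
tipnow(); print(read_state()['force'],read_state()['wrist_torque'])
```

```text
tip [ 0.5997 -0.0096  0.0339] head 1.517 pitch 0.048 roll 0.0006
[ 0.28342743  1.08587796 -1.06682736] [-0.52476213  0.11512171  0.01381407]
```

>>> carry_out([
  {"hand":5,"x":-0.0005,"y":0,"z":0.0009,"ax":0,"ay":0,"az":0},
  {"hand":5,"x":-0.0005,"y":0,"z":0.0009,"ax":0,"ay":0,"az":0},
  {"hand":5,"x":-0.0005,"y":0,"z":0.0009,"ax":0,"ay":0,"az":0},
])

```text
t: 9.05
tool_pos: [0.5861, -0.2659, 0.2274]
orientation: [-1.959, -1.856, -0.566]
force: [0.3, 1.1, -1.3]
opening: 0.0174
gripper_force: 49.9
```

Run:
```python
from h import *
tipnow(); print(read_state()['force'],read_state()['wrist_torque'])
```

```text
tip [ 0.5998 -0.0095  0.0331] head 1.517 pitch 0.048 roll 0.0005
[ 0.3133055   1.05711211 -1.26913752] [-0.54178332  0.09332161 -0.00582503]
```

>>> carry_out([
  {"hand":5,"x":-0.0005,"y":0,"z":0.0009,"ax":0,"ay":0,"az":0},
  {"hand":5,"x":-0.0005,"y":0,"z":0.0009,"ax":0,"ay":0,"az":0},
  {"hand":5,"x":-0.0005,"y":0,"z":0.0009,"ax":0,"ay":0,"az":0},
])

```text
t: 9.43
tool_pos: [0.5861, -0.2659, 0.2265]
orientation: [-1.959, -1.856, -0.566]
force: [-0.5, -0.2, -0.6]
opening: 0.0175
gripper_force: 49.9
```

Run:
```python
from h import *
tipnow(); print(read_state()['force'],read_state()['wrist_torque'])
```

```text
tip [ 0.5999 -0.0095  0.0322] head 1.5169 pitch 0.048 roll 0.0002
[-0.53258736 -0.24445166 -0.55891133] [-0.23367524  0.01905562 -0.03823489]
```

>>> carry_out([
  {"hand":5,"x":0.0041,"y":0,"z":0.003,"ax":0,"ay":0,"az":0},
  {"hand":5,"x":0.0083,"y":0,"z":0.0056,"ax":0,"ay":0,"az":0},
  {"hand":5,"x":0.0125,"y":0,"z":0.0083,"ax":0,"ay":0,"az":0},
  {"hand":5,"x":0.0167,"y":0,"z":0.011,"ax":0,"ay":0,"az":0},
  {"hand":5,"x":0.0209,"y":0,"z":0.0137,"ax":0,"ay":0,"az":0},
  {"hand":5,"x":0.0252,"y":0,"z":0.0163,"ax":0,"ay":0,"az":0},
  {"hand":5,"x":0.0294,"y":0,"z":0.019,"ax":0,"ay":0,"az":0},
  {"hand":5,"x":0.0294,"y":0,"z":0.019,"ax":0,"ay":0,"az":0},
])

```text
t: 10.42
tool_pos: [0.588, -0.2304, 0.226]
orientation: [-1.958, -1.856, -0.566]
force: [0.4, 0.2, 1.4]
opening: 0.0178
gripper_force: 49.9
```

Run:
```python
from h import *
t=tipnow(); print(read_state()['force'],read_state()['wrist_torque'])
P,Rc=toolpose(); print('h in tool',(Rc.T@hd).round(4),'down',(Rc.T@[0,0,-1]).round(4))
```

```text
tip [0.6016 0.0261 0.0317] head 1.5175 pitch 0.0478 roll 0.0006
[0.41606057 0.2313914  1.39642116] [-0.01976728 -0.01395428 -0.00630196]
h in tool [8.456e-01 7.000e-04 5.338e-01] down [-5.338e-01  6.000e-04  8.456e-01]
```

>>> carry_out([
  {"hand":5,"x":0.0042,"y":0,"z":0.0027,"ax":0,"ay":0,"az":0},
  {"hand":5,"x":0.0085,"y":0,"z":0.0053,"ax":0,"ay":0,"az":0},
  {"hand":5,"x":0.0127,"y":0,"z":0.008,"ax":0,"ay":0,"az":0},
  {"hand":5,"x":0.0169,"y":0,"z":0.0107,"ax":0,"ay":0,"az":0},
  {"hand":5,"x":0.0211,"y":0,"z":0.0133,"ax":0,"ay":0,"az":0},
  {"hand":5,"x":0.0254,"y":0,"z":0.016,"ax":0,"ay":0,"az":0},
  {"hand":5,"x":0.0279,"y":0,"z":0.0176,"ax":0,"ay":0,"az":0},
  {"hand":5,"x":0.0279,"y":0,"z":0.0176,"ax":0,"ay":0,"az":0},
])

```text
t: 11.42
tool_pos: [0.5897, -0.1976, 0.226]
orientation: [-1.958, -1.856, -0.566]
force: [-0.3, 0.6, -0.5]
opening: 0.0176
gripper_force: 49.9
```

Run:
```python
from h import *
t=tipnow(); print(read_state()['force'],read_state()['wrist_torque'])
p,im,d=cam('top'); p2,im2,d2=cam('scene')
a=cv2.resize(im[95:195,200:330],None,fx=3.4,fy=3.4,interpolation=cv2.INTER_CUBIC);b=cv2.resize(im2[190:290,240:350],(374,340),interpolation=cv2.INTER_CUBIC)
cv2.imwrite('pics/t3.png',np.hstack([a,b])[:600,:800])
```

```text
tip [0.6033 0.0588 0.0317] head 1.5174 pitch 0.0478 roll 0.0006
[-0.30202778  0.5868871  -0.51721211] [-0.00836329 -0.03286965 -0.01282632]
```

View pics/t3.png

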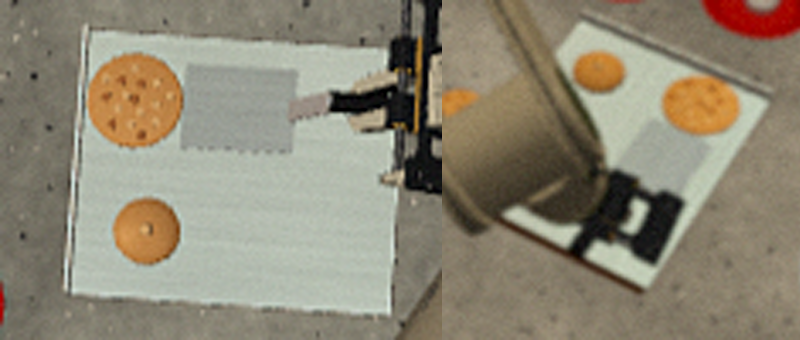

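The biscuit is now almost at the lip. Its centre is at crop (135,101) while the blade's centre line is at row 107, so the biscuit sits about 5 mm to +x of the blade. I'll back off, shift the blade and press in.

>>> carry_out([
  {"hand":5,"x":-0.0034,"y":0,"z":-0.0021,"ax":0,"ay":0,"az":0},
  {"hand":5,"x":-0.0034,"y":0.0055,"z":-0.0021,"ax":0,"ay":0,"az":0},
  {"hand":5,"x":-0.0017,"y":0.0055,"z":-0.0011,"ax":0,"ay":0,"az":0},
  {"hand":5,"x":0.0008,"y":0.0055,"z":0.0005,"ax":0,"ay":0,"az":0},
  {"hand":5,"x":0.0034,"y":0.0055,"z":0.0021,"ax":0,"ay":0,"az":0},
  {"hand":5,"x":0.0051,"y":0.0055,"z":0.0032,"ax":0,"ay":0,"az":0},
  {"hand":5,"x":0.0068,"y":0.0055,"z":0.0043,"ax":0,"ay":0,"az":0},
  {"hand":5,"x":0.0068,"y":0.0055,"z":0.0043,"ax":0,"ay":0,"az":0},
])

```text
t: 12.52
tool_pos: [0.5956, -0.1899, 0.226]
orientation: [-1.958, -1.856, -0.566]
force: [0.4, 0.1, -0.1]
opening: 0.0176
gripper_force: 49.9
```

```bash
cat >> h.py <<'E'
def look():
    p,im,d=cam('top');C=cloud(p,d);hsv=cv2.cvtColor(im,cv2.COLOR_BGR2HSV).astype(int)
    m=(hsv[...,0]>6)&(hsv[...,0]<25)&(hsv[...,1]>110)&(d>0)&(C[...,0]>.54)&(C[...,0]<.69)&(C[...,1]>-.05)&(C[...,1]<.2)
    P=C[m];c,r=cv2.minEnclosingCircle(P[:,:2].astype(np.float32));A_=np.c_[P[:,:2]-P[:,:2].mean(0),np.ones(len(P))];k=np.linalg.lstsq(A_,P[:,2],rcond=None)[0]
    print('cookie',len(P),np.round(c,4),round(r,4),'mean',P.mean(0).round(4),'slope x,y',k[:2].round(3))
E
python3 - <<'E'
from h import *
t=tipnow(); print(read_state()['force'],read_state()['wrist_torque']); look()
E
```

```text
tip [0.6093 0.0665 0.0317] head 1.5172 pitch 0.0478 roll 0.0005
[ 0.38554479  0.10799795 -0.10287182] [-0.05356957 -0.03380817 -0.05608822]
cookie 599 [0.6078 0.1066] 0.0444 mean [0.607  0.1063 0.0418] slope x,y [ 0.    -0.013]
```

It's wedging in: the near side has risen (slope -0.013). Continuing.

>>> carry_out([
  {"hand":5,"x":0.0025,"y":0,"z":0.0016,"ax":0,"ay":0,"az":0},
  {"hand":5,"x":0.0051,"y":0,"z":0.0032,"ax":0,"ay":0,"az":0},
  {"hand":5,"x":0.0076,"y":0,"z":0.0048,"ax":0,"ay":0,"az":0},
  {"hand":5,"x":0.0102,"y":0,"z":0.0064,"ax":0,"ay":0,"az":0},
  {"hand":5,"x":0.0127,"y":0,"z":0.008,"ax":0,"ay":0,"az":0},
  {"hand":5,"x":0.0152,"y":0,"z":0.0096,"ax":0,"ay":0,"az":0},
  {"hand":5,"x":0.0178,"y":0,"z":0.0112,"ax":0,"ay":0,"az":0},
  {"hand":5,"x":0.0203,"y":0,"z":0.0128,"ax":0,"ay":0,"az":0},
])

```text
t: 13.58
tool_pos: [0.597, -0.166, 0.226]
orientation: [-1.959, -1.856, -0.566]
force: [-0.6, -0.8, 0.9]
opening: 0.0175
gripper_force: 49.9
```

Run:
```python
from h import *
t=tipnow(); print(read_state()['force'],read_state()['wrist_torque']); look()
```

```text
tip [0.6107 0.0903 0.0316] head 1.517 pitch 0.0481 roll 0.0004
[-0.61495591 -0.82021004  0.87099986] [-2.00117756e-01 -1.82332997e-04 -2.07676220e-02]
cookie 605 [0.6102 0.0504] 0.0999 mean [0.607  0.1059 0.0422] slope x,y [ 0.002 -0.05 ]
```

>>> carry_out([
  {"hand":5,"x":0.0034,"y":0,"z":0.0021,"ax":0,"ay":0,"az":0},
  {"hand":5,"x":0.0068,"y":0,"z":0.0043,"ax":0,"ay":0,"az":0},
  {"hand":5,"x":0.0101,"y":0,"z":0.0064,"ax":0,"ay":0,"az":0},
  {"hand":5,"x":0.0135,"y":0,"z":0.0085,"ax":0,"ay":0,"az":0},
  {"hand":5,"x":0.0169,"y":0,"z":0.0107,"ax":0,"ay":0,"az":0},
  {"hand":5,"x":0.0203,"y":0,"z":0.0128,"ax":0,"ay":0,"az":0},
  {"hand":5,"x":0.0237,"y":0,"z":0.0149,"ax":0,"ay":0,"az":0},
  {"hand":5,"x":0.0271,"y":0,"z":0.0171,"ax":0,"ay":0,"az":0},
])

```text
t: 14.62
tool_pos: [0.5987, -0.1341, 0.226]
orientation: [-1.959, -1.856, -0.566]
force: [-0.9, -0.3, 0.2]
opening: 0.0179
gripper_force: 49.9
```

Run:
```python
from h import *
t=tipnow(); print(read_state()['force'],read_state()['wrist_torque']); look()
```

```text
tip [0.6124 0.1223 0.0316] head 1.517 pitch 0.0481 roll 0.0004
[-0.90162056 -0.3330533   0.24161912] [-2.13756131e-01 -2.67050176e-05  1.76637992e-02]
cookie 599 [0.6077 0.1067] 0.0443 mean [0.607  0.1064 0.0432] slope x,y [ 0.    -0.037]
```

>>> carry_out([
  {"hand":5,"x":0.0034,"y":0,"z":0.0021,"ax":0,"ay":0,"az":0},
  {"hand":5,"x":0.0068,"y":0,"z":0.0043,"ax":0,"ay":0,"az":0},
  {"hand":5,"x":0.0101,"y":0,"z":0.0064,"ax":0,"ay":0,"az":0},
  {"hand":5,"x":0.0135,"y":0,"z":0.0085,"ax":0,"ay":0,"az":0},
  {"hand":5,"x":0.0161,"y":0,"z":0.0101,"ax":0,"ay":0,"az":0},
  {"hand":5,"x":0.0161,"y":0,"z":0.0101,"ax":0,"ay":0,"az":0},
])

```text
t: 15.42
tool_pos: [0.5997, -0.1149, 0.226]
orientation: [-1.958, -1.856, -0.566]
force: [-0.3, 1.0, 0.2]
opening: 0.0178
gripper_force: 49.9
```

Run:
```python
from h import *
t=tipnow(); print(read_state()['force'],read_state()['wrist_torque']); look()
# lift: tilt nose-up 0.10 about tip, then raise
for T,p in [([0,0,.002],.0),([0,-.002,.006],-.06),([0,-.004,.02],-.10),([0,-.004,.05],-.10),([0,-.004,.09],-.10)]:
    tip(np.array([t[0],t[1],.0325])+np.array(T),p)
```

```text
tip [0.6133 0.1416 0.0317] head 1.5174 pitch 0.0477 roll 0.0006
[-0.33847618  0.97870886  0.1991783 ] [-0.10751124 -0.05018304 -0.01268112]
cookie 619 [0.5914 0.0502] 0.1027 mean [0.6064 0.1036 0.0463] slope x,y [-0.06  -0.385]
x y z [-0.0127 -0.0002  0.0034] ax ay az [-0.0008  0.0478  0.0001] | goal [ 0.5989 -0.1238  0.2163] | rows>= 0.3
x y z [-0.0297 -0.0001  0.0072] ax ay az [-0.0008  0.1078  0.    ] | goal [ 0.5984 -0.1362  0.204 ] | rows>= 0.6
x y z [-0.0353 -0.      0.0003] ax ay az [-0.0008  0.1478  0.    ] | goal [ 0.598  -0.1446  0.2069] | rows>= 0.8
x y z [-0.0193 -0.0001 -0.0251] ax ay az [-0.0008  0.1478  0.    ] | goal [ 0.598  -0.1446  0.2369] | rows>= 0.8
x y z [ 0.0021 -0.0001 -0.0589] ax ay az [-0.0008  0.1478  0.    ] | goal [ 0.598  -0.1446  0.2769] | rows>= 0.9
```

>>> carry_out([
  {"hand":5,"x":-0.006,"y":0,"z":0.0015,"ax":0,"ay":0.024,"az":0},
  {"hand":5,"x":-0.0127,"y":0,"z":0.0034,"ax":0,"ay":0.048,"az":0},
  {"hand":5,"x":-0.021,"y":0,"z":0.0053,"ax":0,"ay":0.078,"az":0},
  {"hand":5,"x":-0.0297,"y":0,"z":0.0072,"ax":0,"ay":0.108,"az":0},
  {"hand":5,"x":-0.034,"y":0,"z":0.005,"ax":0,"ay":0.13,"az":0},
  {"hand":5,"x":-0.0353,"y":0,"z":0.0003,"ax":0,"ay":0.148,"az":0},
  {"hand":5,"x":-0.0353,"y":0,"z":0.0003,"ax":0,"ay":0.148,"az":0},
])

```text
t: 16.35
tool_pos: [0.5983, -0.1455, 0.2075]
orientation: [-1.864, -1.765, -0.692]
force: [0.1, 0.0, -1.1]
opening: 0.0177
gripper_force: 49.9
```

Run:
```python
from h import *
t=tipnow(); print(read_state()['force'],read_state()['wrist_torque']); look()
p,im,d=cam('top'); p2,im2,d2=cam('scene')
a=cv2.resize(im[95:195,200:330],None,fx=3.4,fy=3.4,interpolation=cv2.INTER_CUBIC);b=cv2.resize(im2[180:280,250:350],(340,340),interpolation=cv2.INTER_CUBIC)
cv2.imwrite('pics/t4.png',np.hstack([a,b])[:600,:800])
```

```text
tip [0.6137 0.1366 0.0531] head 1.5164 pitch -0.0996 roll -0.0003
[ 0.08289539  0.02502505 -1.05082036] [-0.71577489  0.10203115  0.01421494]
cookie 620 [0.6088 0.0645] 0.078 mean [0.6073 0.0998 0.0589] slope x,y [0.014 0.084]
```

View pics/t4.png

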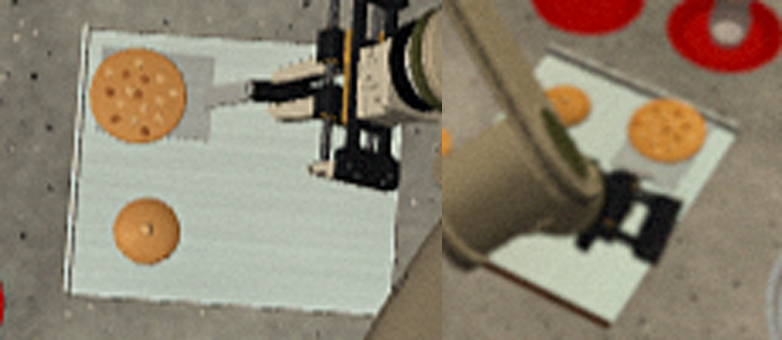

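The biscuit lies on the blade (top crop centre (138,96), blade visible around it). I'll lift it and carry it.

Run:
```python
from h import *
tip([.6137,.133,.12],-.10)
S=np.array([.413,.299,0]); ys=np.array([-hd[1],hd[0],0]); T=S+.037*hd-.004*ys; print(T)
P,Rc=toolpose(); d=Rc.T@(T+[0,0,.12]-np.array([.6137,.133,.12])); print('second leg in tool axes',d.round(4),np.linalg.norm(d))
```

```text
x y z [ 0.0405  0.0005 -0.0537] ax ay az [-0.0002  0.0006  0.0003] | goal [ 0.5984 -0.1492  0.2744] | rows>= 1.1
[0.4189912  0.33573017 0.        ]
second leg in tool axes [ 0.1456 -0.2053  0.1252] 0.28108902510857814
```

>>> carry_out([
  {"hand":5,"x":0.003,"y":0,"z":-0.004,"ax":0,"ay":0,"az":0},
  {"hand":5,"x":0.008,"y":0,"z":-0.011,"ax":0,"ay":0,"az":0},
  {"hand":5,"x":0.015,"y":0,"z":-0.02,"ax":0,"ay":0,"az":0},
  {"hand":5,"x":0.022,"y":0,"z":-0.03,"ax":0,"ay":0,"az":0},
  {"hand":5,"x":0.029,"y":0,"z":-0.039,"ax":0,"ay":0,"az":0},
  {"hand":5,"x":0.035,"y":0,"z":-0.047,"ax":0,"ay":0,"az":0},
  {"hand":5,"x":0.039,"y":0,"z":-0.052,"ax":0,"ay":0,"az":0},
  {"hand":5,"x":0.04,"y":0,"z":-0.054,"ax":0,"ay":0,"az":0},
])

```text
t: 17.5
tool_pos: [0.5979, -0.1499, 0.2744]
orientation: [-1.863, -1.766, -0.691]
force: [-0.6, 0.3, -1.7]
opening: 0.0178
gripper_force: 49.9
```

>>> carry_out([
  {"hand":5,"x":0.002,"y":-0.003,"z":0.002,"ax":0,"ay":0,"az":0},
  {"hand":5,"x":0.006,"y":-0.009,"z":0.005,"ax":0,"ay":0,"az":0},
  {"hand":5,"x":0.013,"y":-0.018,"z":0.011,"ax":0,"ay":0,"az":0},
  {"hand":5,"x":0.022,"y":-0.031,"z":0.019,"ax":0,"ay":0,"az":0},
  {"hand":5,"x":0.032,"y":-0.046,"z":0.028,"ax":0,"ay":0,"az":0},
  {"hand":5,"x":0.043,"y":-0.061,"z":0.037,"ax":0,"ay":0,"az":0},
  {"hand":5,"x":0.054,"y":-0.076,"z":0.046,"ax":0,"ay":0,"az":0},
  {"hand":5,"x":0.065,"y":-0.091,"z":0.056,"ax":0,"ay":0,"az":0},
])

```text
t: 18.5
tool_pos: [0.5105, -0.0582, 0.2738]
orientation: [-1.863, -1.765, -0.691]
force: [-0.3, 0.3, -1.4]
opening: 0.0175
gripper_force: 49.9
```

>>> carry_out([
  {"hand":5,"x":0.011,"y":-0.015,"z":0.009,"ax":0,"ay":0,"az":0},
  {"hand":5,"x":0.022,"y":-0.03,"z":0.019,"ax":0,"ay":0,"az":0},
  {"hand":5,"x":0.033,"y":-0.045,"z":0.028,"ax":0,"ay":0,"az":0},
  {"hand":5,"x":0.044,"y":-0.061,"z":0.038,"ax":0,"ay":0,"az":0},
  {"hand":5,"x":0.055,"y":-0.077,"z":0.047,"ax":0,"ay":0,"az":0},
  {"hand":5,"x":0.065,"y":-0.091,"z":0.056,"ax":0,"ay":0,"az":0},
  {"hand":5,"x":0.072,"y":-0.102,"z":0.062,"ax":0,"ay":0,"az":0},
  {"hand":5,"x":0.076,"y":-0.108,"z":0.066,"ax":0,"ay":0,"az":0},
])

```text
t: 19.5
tool_pos: [0.4081, 0.0479, 0.2733]
orientation: [-1.862, -1.766, -0.691]
force: [-0.8, 0.7, -2.1]
opening: 0.0177
gripper_force: 49.9
```

Run:
```python
from h import *
s=read_state();t=tipnow(); print(s['q'].round(2),s['force'],s['wrist_torque'])
p,im,d=cam('top'); p2,im2,d2=cam('scene')
a=cv2.resize(im[110:230,120:240],None,fx=3.3,fy=3.3,interpolation=cv2.INTER_CUBIC);b=cv2.resize(im2[130:250,240:360],None,fx=3.3,fy=3.3,interpolation=cv2.INTER_CUBIC)
cv2.imwrite('pics/t5.png',np.hstack([a,b])[:600,:800])
C=cloud(p,d);hsv=cv2.cvtColor(im,cv2.COLOR_BGR2HSV).astype(int)
m=(hsv[...,0]>6)&(hsv[...,0]<25)&(hsv[...,1]>110)&(C[...,1]>.2)&(C[...,2]>.06)&(C[...,2]<.17)&(C[...,0]<.5)&(d>0);P=C[m];print(len(P),P.mean(0),cv2.minEnclosingCircle(P[:,:2].astype(np.float32)))
h_=(P.mean(0)-t); print('cookie in spatula: fwd',.05+h_@hd,'lat',h_@[-hd[1],hd[0],0])
```

```text
tip [0.423  0.3301 0.1189] head 1.5177 pitch -0.0998 roll 0.0006
[-0.31 -0.24  2.18  0.69  1.45 -0.44] [-0.81812816  0.71222125 -2.11342288] [-0.72035558  0.08626206  0.03545191]
725 [0.41786571 0.29365222 0.12476146] ((0.41813546419143677, 0.29451438784599304), 0.045215483754873276)
cookie in spatula: fwd 0.013322391757084086 lat 0.0031489399232700944
```

View pics/t5.png

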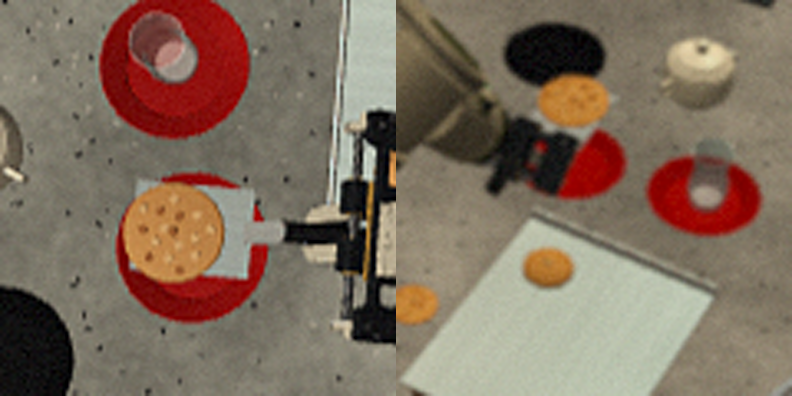

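The biscuit is lifted and sits about centred over the empty saucer (top crop biscuit (172,232), saucer (193,248)). Next I'll lower the blade with a slight nose-down pitch, then tilt.

Run:
```python
from h import *
T=np.array([.419,.327,0])
for z,p in [(.05,.2),(.025,.25),(.012,.25),(.010,.38),(.009,.5)]: tip(T+[0,0,z],p)
```

```text
x y z [ 0.0468 -0.0044  0.0302] ax ay az [-0.0011 -0.3     0.0005] | goal [0.4069 0.103  0.281 ] | rows>= 1.6
x y z [ 0.0465 -0.0044  0.0486] ax ay az [-0.0011 -0.35    0.0005] | goal [0.4075 0.1148 0.2669] | rows>= 1.9
x y z [ 0.038  -0.0044  0.0584] ax ay az [-0.0011 -0.35    0.0005] | goal [0.4075 0.1148 0.2539] | rows>= 1.9
x y z [ 0.0785 -0.0044  0.0622] ax ay az [-0.001  -0.48    0.0006] | goal [0.4093 0.1479 0.2774] | rows>= 2.6
x y z [ 0.1159 -0.0044  0.0699] ax ay az [-0.001  -0.6     0.0007] | goal [0.4111 0.1811 0.296 ] | rows>= 3.2
```

>>> carry_out([
  {"hand":5,"x":0.006,"y":-0.001,"z":0.004,"ax":0,"ay":-0.04,"az":0},
  {"hand":5,"x":0.015,"y":-0.0015,"z":0.01,"ax":0,"ay":-0.1,"az":0},
  {"hand":5,"x":0.025,"y":-0.002,"z":0.016,"ax":0,"ay":-0.16,"az":0},
  {"hand":5,"x":0.036,"y":-0.003,"z":0.023,"ax":0,"ay":-0.23,"az":0},
  {"hand":5,"x":0.0468,"y":-0.0044,"z":0.0302,"ax":-0.001,"ay":-0.3,"az":0.0005},
  {"hand":5,"x":0.0467,"y":-0.0044,"z":0.039,"ax":-0.001,"ay":-0.325,"az":0.0005},
  {"hand":5,"x":0.0465,"y":-0.0044,"z":0.0486,"ax":-0.001,"ay":-0.35,"az":0.0005},
  {"hand":5,"x":0.0465,"y":-0.0044,"z":0.0486,"ax":-0.001,"ay":-0.35,"az":0.0005},
])

```text
t: 20.6
tool_pos: [0.4079, 0.1144, 0.2658]
orientation: [-2.083, -1.972, -0.377]
force: [0.7, 0.1, -1.6]
opening: 0.0177
gripper_force: 49.9
```

```bash
cat >> h.py <<'E'
def look2():
    p,im,d=cam('top');C=cloud(p,d);hsv=cv2.cvtColor(im,cv2.COLOR_BGR2HSV).astype(int)
    for n,m in [('cookie',(hsv[...,0]>6)&(hsv[...,0]<25)&(hsv[...,1]>110)&(hsv[...,1]<225)),('saucer',((hsv[...,0]<6)|(hsv[...,0]>172))&(hsv[...,1]>170))]:
        m=m&(C[...,1]>.21)&(C[...,1]<.4)&(abs(C[...,0]-.415)<.085)&(C[...,2]<.17)&(d>0);m=cv2.morphologyEx(m.astype(np.uint8),cv2.MORPH_OPEN,np.ones((3,3)))>0
        P=C[m];c,r=cv2.minEnclosingCircle(P[:,:2].astype(np.float32));k=np.linalg.lstsq(np.c_[P[:,:2]-P[:,:2].mean(0),np.ones(len(P))],P[:,2],rcond=None)[0]
        print(n,len(P),np.round(c,4),round(r,4),'mean',P.mean(0).round(4),'slope',k[:2].round(3))
E
python3 - <<'E'
from h import *
tipnow(); s=read_state();print(s['force'],s['wrist_torque']); look2()
T=np.array([.419,.327,0])
for z,p in [(.012,.25),(.010,.38),(.009,.5)]: tip(T+[0,0,z],p)
E
```

```text
tip [0.4188 0.3266 0.0239] head 1.5172 pitch 0.2477 roll 0.0022
[ 0.69290147  0.11341639 -1.55438657] [-0.53442236  0.0939093  -0.00152013]
cookie 585 [0.414  0.2957] 0.0453 mean [0.413  0.2934 0.042 ] slope [ 0.021 -0.255]
saucer 707 [0.4162 0.3013] 0.0738 mean [0.4143 0.3195 0.0111] slope [ 0.005 -0.003]
x y z [-0.0038 -0.0006  0.0118] ax ay az [-0.0014 -0.0002 -0.001 ] | goal [0.4075 0.1148 0.2539] | rows>= 0.2
x y z [ 0.0355 -0.0006  0.0015] ax ay az [-0.0014 -0.1302 -0.0009] | goal [0.4093 0.1479 0.2774] | rows>= 0.7
x y z [ 0.0732 -0.0006 -0.0041] ax ay az [-0.0015 -0.2502 -0.0008] | goal [0.4111 0.1811 0.296 ] | rows>= 1.3
```

>>> carry_out([
  {"hand":5,"x":-0.002,"y":-0.0005,"z":0.006,"ax":0,"ay":0,"az":0},
  {"hand":5,"x":-0.0038,"y":-0.0006,"z":0.0118,"ax":0,"ay":0,"az":0},
  {"hand":5,"x":0.006,"y":-0.0006,"z":0.009,"ax":0,"ay":-0.033,"az":0},
  {"hand":5,"x":0.0158,"y":-0.0006,"z":0.0066,"ax":0,"ay":-0.065,"az":0},
  {"hand":5,"x":0.0256,"y":-0.0006,"z":0.004,"ax":0,"ay":-0.098,"az":0},
  {"hand":5,"x":0.0355,"y":-0.0006,"z":0.0015,"ax":0,"ay":-0.13,"az":0},
  {"hand":5,"x":0.0355,"y":-0.0006,"z":0.0015,"ax":0,"ay":-0.13,"az":0},
])

```text
t: 21.52
tool_pos: [0.4098, 0.1482, 0.2784]
orientation: [-2.158, -2.045, -0.251]
force: [0.1, -0.1, -1.3]
opening: 0.0175
gripper_force: 49.9
```

Run:
```python
from h import *
tipnow(); s=read_state();print(s['force'],s['wrist_torque']); look2()
T=np.array([.419,.327,0])
for z,p in [(.009,.38),(.009,.44),(.009,.5)]: tip(T+[0,0,z],p)
```

```text
tip [0.4196 0.3274 0.011 ] head 1.5167 pitch 0.3706 roll -0.0007
[ 0.09589402 -0.13881329 -1.34611191] [-0.41463346  0.09049757 -0.02741966]
cookie 541 [0.4172 0.3121] 0.0449 mean [0.4158 0.3092 0.0284] slope [ 0.013 -0.4  ]
saucer 653 [0.4156 0.3008] 0.0735 mean [0.4119 0.3159 0.0115] slope [-0.001  0.019]
x y z [-0.0004 -0.0003  0.0015] ax ay az [ 0.0001 -0.0005  0.    ] | goal [0.4093 0.1479 0.2764] | rows>= 0.0
x y z [ 0.0179 -0.0003 -0.0047] ax ay az [ 0.0001 -0.0605  0.    ] | goal [0.4102 0.1642 0.2867] | rows>= 0.3
x y z [ 0.0365 -0.0003 -0.0099] ax ay az [ 1.000e-04 -1.205e-01  0.000e+00] | goal [0.4111 0.1811 0.296 ] | rows>= 0.6
```

The biscuit has slid forward so its front edge is on the saucer floor. I'll withdraw the blade under it.

Run:
```python
from h import *
T=np.array([.419,.327,0])
for s_,z,p in [(.008,.0095,.42),(.016,.0095,.45),(.032,.0095,.45),(.040,.0095,.45)]: tip(T+[0,0,z]-s_*hd,p)
```

```text
x y z [ 0.0041 -0.0003 -0.0051] ax ay az [ 0.0001 -0.0405  0.    ] | goal [0.4095 0.1507 0.2839] | rows>= 0.2
x y z [ 0.0055 -0.0003 -0.0098] ax ay az [ 0.0001 -0.0705  0.    ] | goal [0.4095 0.151  0.2888] | rows>= 0.4
x y z [-0.0101 -0.0003 -0.0135] ax ay az [ 0.0001 -0.0705  0.    ] | goal [0.4086 0.135  0.2888] | rows>= 0.4
x y z [-0.0179 -0.0003 -0.0153] ax ay az [ 0.0001 -0.0705  0.    ] | goal [0.4082 0.127  0.2888] | rows>= 0.4
```

>>> carry_out([
  {"hand":5,"x":0.002,"y":0,"z":-0.0025,"ax":0,"ay":-0.02,"az":0},
  {"hand":5,"x":0.0041,"y":0,"z":-0.0051,"ax":0,"ay":-0.04,"az":0},
  {"hand":5,"x":0.0048,"y":0,"z":-0.0075,"ax":0,"ay":-0.056,"az":0},
  {"hand":5,"x":0.0055,"y":0,"z":-0.0098,"ax":0,"ay":-0.07,"az":0},
  {"hand":5,"x":0.0003,"y":0,"z":-0.011,"ax":0,"ay":-0.07,"az":0},
  {"hand":5,"x":-0.005,"y":0,"z":-0.0123,"ax":0,"ay":-0.07,"az":0},
  {"hand":5,"x":-0.0101,"y":0,"z":-0.0135,"ax":0,"ay":-0.07,"az":0},
  {"hand":5,"x":-0.0101,"y":0,"z":-0.0135,"ax":0,"ay":-0.07,"az":0},
])

```text
t: 22.58
tool_pos: [0.4089, 0.1344, 0.289]
orientation: [-2.198, -2.079, -0.177]
force: [0.1, 0.1, -1.5]
opening: 0.0181
gripper_force: 49.9
```

Run:
```python
from h import *
tipnow(); s=read_state();print(s['force'],s['wrist_torque']); look2()
T=np.array([.419,.327,0])
for s_,z,p in [(.044,.0095,.45),(.056,.0105,.45),(.064,.0115,.45),(.070,.0125,.45),(.09,.02,.45),(.11,.03,.45)]: tip(T+[0,0,z]-s_*hd,p)
```

```text
tip [0.4179 0.2944 0.0096] head 1.5151 pitch 0.4351 roll -0.0001
[ 0.13050971  0.08389886 -1.51823839] [-0.29890739  0.07073199 -0.00989119]
cookie 570 [0.4159 0.3094] 0.0452 mean [0.4153 0.3083 0.0215] slope [ 0.027 -0.267]
saucer 658 [0.4154 0.3003] 0.0738 mean [0.4138 0.316  0.0113] slope [0.002 0.013]
x y z [-0.0115 -0.0003 -0.0016] ax ay az [ 0.0004  0.     -0.0015] | goal [0.408  0.123  0.2888] | rows>= 0.2
x y z [-0.0232 -0.0003 -0.0045] ax ay az [ 0.0004  0.     -0.0015] | goal [0.4073 0.1111 0.2898] | rows>= 0.4
x y z [-0.0309 -0.0003 -0.0068] ax ay az [ 0.0004  0.     -0.0015] | goal [0.4069 0.1031 0.2908] | rows>= 0.5
x y z [-0.0367 -0.0003 -0.0088] ax ay az [ 0.0004  0.     -0.0015] | goal [0.4066 0.0971 0.2918] | rows>= 0.6
x y z [-0.0552 -0.0003 -0.0194] ax ay az [ 0.0004  0.     -0.0015] | goal [0.4055 0.0771 0.2993] | rows>= 0.9
x y z [-0.0734 -0.0002 -0.0324] ax ay az [ 0.0004  0.     -0.0015] | goal [0.4044 0.0571 0.3093] | rows>= 1.3
```

>>> carry_out([
  {"hand":5,"x":-0.0058,"y":0,"z":-0.0008,"ax":0,"ay":0,"az":0},
  {"hand":5,"x":-0.0115,"y":0,"z":-0.0016,"ax":0,"ay":0,"az":0},
  {"hand":5,"x":-0.0174,"y":0,"z":-0.003,"ax":0,"ay":0,"az":0},
  {"hand":5,"x":-0.0232,"y":0,"z":-0.0045,"ax":0,"ay":0,"az":0},
  {"hand":5,"x":-0.027,"y":0,"z":-0.0056,"ax":0,"ay":0,"az":0},
  {"hand":5,"x":-0.0309,"y":0,"z":-0.0068,"ax":0,"ay":0,"az":0},
  {"hand":5,"x":-0.0367,"y":0,"z":-0.009,"ax":0,"ay":0,"az":0},
  {"hand":5,"x":-0.043,"y":0,"z":-0.0125,"ax":0,"ay":0,"az":0},
])

```text
t: 23.62
tool_pos: [0.4064, 0.0902, 0.2946]
orientation: [-2.197, -2.08, -0.177]
force: [-0.2, -0.6, -1.3]
opening: 0.0176
gripper_force: 49.9
```

Run:
```python
from h import *
t=tipnow(); s=read_state();print(s['force'],s['wrist_torque']); look2()
tip(t+[0,0,.06]-.06*hd,.45); tip([.53,.03,.12],.0)
```

```text
tip [0.4152 0.2502 0.0153] head 1.5162 pitch 0.435 roll -0.0001
[-0.19748612 -0.57772669 -1.29338041] [-0.27998551  0.04931718 -0.0225418 ]
cookie 621 [0.4157 0.3071] 0.0458 mean [0.4156 0.3065 0.0107] slope [ 0.011 -0.007]
saucer 771 [0.4156 0.2997] 0.0734 mean [0.4167 0.3088 0.0106] slope [-0.006  0.037]
x y z [-0.0492  0.     -0.0683] ax ay az [ 0.0008  0.0005 -0.0006] | goal [0.4033 0.0303 0.3546] | rows>= 1.3
x y z [-0.3135  0.1267 -0.0575] ax ay az [ 9.000e-04  4.505e-01 -4.000e-04] | goal [ 0.5157 -0.2354  0.3018] | rows>= 5.5
```

The biscuit lies flat at (.4157,.307), 7 mm from the saucer centre. Now I'll lay the spatula back on the sheet.

>>> carry_out([
  {"hand":5,"x":-0.012,"y":0,"z":-0.014,"ax":0,"ay":0,"az":0},
  {"hand":5,"x":-0.03,"y":0,"z":-0.04,"ax":0,"ay":0,"az":0},
  {"hand":5,"x":-0.0492,"y":0,"z":-0.0683,"ax":0,"ay":0,"az":0},
  {"hand":5,"x":-0.07,"y":0.01,"z":-0.09,"ax":0,"ay":0.05,"az":0},
  {"hand":5,"x":-0.11,"y":0.04,"z":-0.09,"ax":0,"ay":0.15,"az":0},
  {"hand":5,"x":-0.15,"y":0.08,"z":-0.09,"ax":0,"ay":0.25,"az":0},
  {"hand":5,"x":-0.19,"y":0.12,"z":-0.09,"ax":0,"ay":0.35,"az":0},
  {"hand":5,"x":-0.23,"y":0.16,"z":-0.09,"ax":0,"ay":0.43,"az":0},
])

```text
t: 24.68
tool_pos: [0.5538, -0.162, 0.3474]
orientation: [-1.941, -1.838, -0.596]
force: [0.7, 0.6, -0.9]
opening: 0.0178
gripper_force: 49.9
```

Run:
```python
from h import *
t=tipnow(); s=read_state();print(s['force'],s['wrist_torque'],s['q'].round(2))
tip([.606,.08,.09],.0);tip([.606,.08,.039],.0)
```

```text
tip [0.5688 0.1    0.1609] head 1.5153 pitch 0.0178 roll -0.0025
[ 0.69365027  0.6487435  -0.87391663] [-0.49540843  0.0807914  -0.02848755] [-0.54  0.21  1.56  0.52  1.66 -0.52]
x y z [-0.0599  0.0389  0.0509] ax ay az [0.0028 0.0178 0.0002] | goal [ 0.5917 -0.1854  0.2718] | rows>= 1.4
x y z [-0.0884  0.0387  0.0932] ax ay az [0.0028 0.0178 0.0002] | goal [ 0.5917 -0.1854  0.2208] | rows>= 2.1
```

>>> carry_out([
  {"hand":5,"x":-0.03,"y":0.02,"z":0.025,"ax":0.0015,"ay":0.01,"az":0},
  {"hand":5,"x":-0.0599,"y":0.0389,"z":0.0509,"ax":0.0028,"ay":0.018,"az":0},
  {"hand":5,"x":-0.072,"y":0.0388,"z":0.069,"ax":0.0028,"ay":0.018,"az":0},
  {"hand":5,"x":-0.082,"y":0.0387,"z":0.084,"ax":0.0028,"ay":0.018,"az":0},
  {"hand":5,"x":-0.0884,"y":0.0387,"z":0.0932,"ax":0.0028,"ay":0.018,"az":0},
  {"hand":5,"x":-0.0884,"y":0.0387,"z":0.0932,"ax":0.0028,"ay":0.018,"az":0},
  {"hand":5,"x":-0.0884,"y":0.0387,"z":0.0932,"ax":0.0028,"ay":0.018,"az":0},
])

```text
t: 25.55
tool_pos: [0.5908, -0.1828, 0.2214]
orientation: [-1.929, -1.829, -0.605]
force: [0.6, -0.2, -1.3]
opening: 0.0177
gripper_force: 49.9
```

Run:
```python
from h import *
t=tipnow(); s=read_state();print(s['force'],s['wrist_torque']); P,Rc=toolpose(); print('down',(Rc.T@[0,0,-1]).round(4))
```

```text
tip [0.6048 0.0821 0.0388] head 1.518 pitch 0.0028 roll 0.0003
[ 0.55553705 -0.19861078 -1.25576393] [-0.5256881   0.06534443  0.0190639 ]
down [-5.713e-01  3.000e-04  8.207e-01]
```

>>> carry_out([
  {"hand":5,"x":-0.0011,"y":0,"z":0.0016,"ax":0,"ay":0,"az":0},
  {"hand":5,"x":-0.0022,"y":0,"z":0.0033,"ax":0,"ay":0,"az":0},
  {"hand":5,"x":-0.0022,"y":0,"z":0.0033,"ax":0,"ay":0,"az":0},
])

```text
t: 25.92
tool_pos: [0.5905, -0.1827, 0.2159]
orientation: [-1.929, -1.827, -0.604]
force: [0.5, -0.5, -0.9]
opening: 0.0178
gripper_force: 49.9
```

Run:
```python
from h import *
t=tipnow(); s=read_state();print(s['force'],s['wrist_torque'])
```

```text
tip [0.6041 0.0823 0.0335] head 1.5177 pitch 0.002 roll 0.0023
[ 0.46194949 -0.5203822  -0.88363609] [-0.53456385  0.08338144 -0.0060626 ]
```

>>> carry_out([
  {"hand":5,"x":-0.0006,"y":0,"z":0.0008,"ax":0,"ay":0,"az":0},
  {"hand":5,"x":-0.0008,"y":0,"z":0.0012,"ax":0,"ay":0,"az":0},
  {"hand":40,"x":-0.0008,"y":0,"z":0.0012,"ax":0,"ay":0,"az":0},
  {"hand":55,"x":-0.0008,"y":0,"z":0.0012,"ax":0,"ay":0,"az":0},
  {"hand":55,"x":-0.0008,"y":0,"z":0.0012,"ax":0,"ay":0,"az":0},
  {"hand":55,"x":-0.0008,"y":0,"z":0.0012,"ax":0,"ay":0,"az":0},
  {"hand":55,"x":-0.0008,"y":0,"z":0.0012,"ax":0,"ay":0,"az":0},
  {"hand":55,"x":-0.0008,"y":0,"z":0.0012,"ax":0,"ay":0,"az":0},
])

```text
t: 26.92
tool_pos: [0.5905, -0.1828, 0.2145]
orientation: [-1.929, -1.827, -0.604]
force: [0.0, -0.2, -1.0]
opening: 0.0512
gripper_force: 0.0
```

>>> carry_out([
  {"hand":60,"x":0,"y":0,"z":-0.01,"ax":0,"ay":0,"az":0},
  {"hand":60,"x":0,"y":0,"z":-0.03,"ax":0,"ay":0,"az":0},
  {"hand":60,"x":0,"y":0,"z":-0.06,"ax":0,"ay":0,"az":0},
  {"hand":60,"x":0,"y":0,"z":-0.1,"ax":0,"ay":0,"az":0},
  {"hand":60,"x":0,"y":0,"z":-0.14,"ax":0,"ay":0,"az":0},
  {"hand":60,"x":0,"y":0,"z":-0.16,"ax":0,"ay":0,"az":0},
  {"hand":60,"x":0,"y":0,"z":-0.16,"ax":0,"ay":0,"az":0},
  {"hand":60,"x":0,"y":0,"z":-0.16,"ax":0,"ay":0,"az":0},
])

```text
t: 27.92
tool_pos: [0.5857, -0.2735, 0.3442]
orientation: [-1.927, -1.826, -0.603]
force: [0.5, 0.6, -0.2]
opening: 0.056
gripper_force: 0.0
```

Run:
```python
from h import *
look2(); p,im,d=cam('top'); p2,im2,d2=cam('scene')
a=cv2.resize(im[90:220,140:340],(600,390),interpolation=cv2.INTER_CUBIC);b=cv2.resize(im2[160:290,235:300],(195,390),interpolation=cv2.INTER_CUBIC)
cv2.imwrite('pics/fin.png',np.hstack([a,b]))
```

```text
cookie 619 [0.4155 0.3072] 0.0456 mean [0.415  0.3067 0.0107] slope [0.016 0.006]
saucer 978 [0.4152 0.2991] 0.0738 mean [0.4169 0.2941 0.0106] slope [-0.006  0.019]
```

View pics/fin.png

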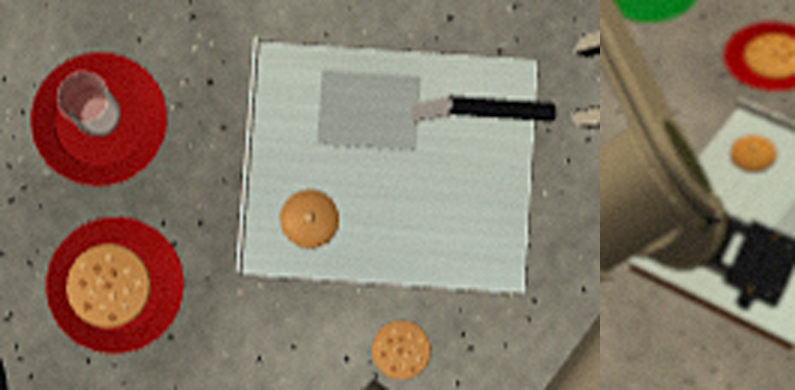

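The biscuit is flat in the empty saucer at (107,286), and the spatula lies blade down on the sheet at (370,110). The bystanders haven't moved, so I'm handing in.

```bash
python3 -c "
from h import *
print(robot.close_job())"
```

```text
the job is handed in; nothing more can be done
None
```

The job is handed in, with no verdict shown: the biscuit lies flat in the empty red saucer about 8 mm from its centre, the spatula lies blade down on the baking sheet, and the saucer and bystanders look unmoved in the last picture (about 28 s used).

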